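# Lock the child-resistant cap on the disinfectant tablet tub

## Robot

A 7-joint arm with a two-finger parallel gripper is mounted at the origin on the work surface. World frame = base frame: x ahead of the robot, y to its left, z up, the work surface at z = 0. Lengths are in m, angles in rad, forces in N, time in s.
With the tool pointing down it reaches from about 0.425 to 0.95 m from the base axis. Payload 4.7 kg.
Tool frame: the origin (TCP) lies between the finger pads; the fingertips stand 25 mm ahead of it and the grasp point (between the pads) lies 6 mm ahead of it; z points along the fingers, y is the line along which they close (so a half turn about z gives the same grasp; the last joint's range is limited). The gripper opens to 85 mm and grips with 20 to 120 N. Pads are 22 mm wide; open, the fingers measure 114 mm over their backs; the gripper's body (76 mm by 85 mm) begins 54 mm behind the grasp point. The pads swing forward as they close: fully open they stand 13 mm farther back than shut.
Start: joints at [-1.211, 0.469, -0.049, 1.532, 0.024, 1.141, -0.082], TCP at [0.256, 0.625, 0.256] pointing down, gripper open.
Joint ranges: [-2.59, 2.59], [-0.33, 1.99], [-1.39, 1.29], [0.1, 2.45], [-1.04, 4.18], [0.21, 1.99], [-2.66, 2.66]. Speed limits (rad/s): [2.57, 2.57, 3.14, 3.14, 3.14, 3.14, 3.14].

## Interface

Orientations are given as a 3x3 rotation matrix whose columns are the frame's x, y, z axes.
In Python, from rig import * gives the robot as it stands. Calls block until the motion is done:
- movep(position, orientation): joint-space move of the TCP to a pose.
- move_l(position, attitude=None, feed=0.15, until_force=None): straight line of the TCP; attitude=None keeps the orientation; feed is the mean speed in m/s. With until_force (N) it stops when the force on the tool has changed by that much, and returns True; else False.
- move_joints(angles): joint-space move.
- command_gripper(opening, newtons=None): finger opening in m; newtons is the grip in N (None keeps the last); returns when the fingers have stopped.
- sleep(seconds).
- inverse_kinematics(position, orientation): joint angles nearest the present ones, or None.
- sense(): the state.
- camera(name): name is "side" or "top"; returns (picture, depth): 480x640x3 uint8, red, green, blue; 480x640 float32, m along the optical axis (not along the pixel's ray), 0 where there is no reading.
- camera_params(name): a dict with "K" (3x3 intrinsics, pixels), "position" and "rotation" of the camera in the world. Camera axes: x right, y down, z forward; pixel columns grow to the right and rows downward; lengths in m; the calibration is good to about 2 mm. A picture is of the moment at which its call begins. camera_params takes no time and is no camera call.
A pose or a line that the arm cannot do raises Unreachable and nothing moves.
- finish_job(): hands the job in; it is judged then, once.
The state is a dict: "time_s": time; "joint_pos": joint angles; "qd": joint speeds; "joint_efforts": joint torques, N m; "position": TCP position; "tcp_rot": TCP orientation; "wrist_force": force on the tool from outside, world axes, zero at the start; "ft_torque": the same for the moment, N m; "finger_gap": finger opening in m; "gripper_force": force on a finger pad.
Only numpy, scipy, OpenCV 4.12 (cv2) and the standard library are available. Lean on these libraries where they do the work, as an engineer would, in place of code of your own. Each camera call takes 0.05 s, during which the arm holds its last target. There are 200 camera calls.

## Task

Put the ribbed child-resistant cap back on the tub of disinfectant tablets and lock it: set it squarely on the neck, press it down and keep it pressed while turning it clockwise until it comes up against its stops, then let go. Stop turning as soon as you feel the stops and do not force it (the plastic lugs bear about 60 N in all, press and twist together), and leave everything else on the bench where it is.

Things in the scene. Friction and masses are not known exactly. Their poses are not given: they have to be found in the camera images.
- tub: Square white tub of disinfectant tablets, body 91 mm square, in a low steel holder (118 mm square) screwed to the bench: it neither slides nor turns. Origin at the centre of the holder's underside, on the bench; z up the neck's axis. Shoulder ends 102 mm up; above it only the round neck, 42 mm across. The cap closes clockwise seen from above
- rim (a point): Centre of the tub's open mouth at the rim, 126 mm above the tub's origin. The rim is bevelled: 38 mm across at the very top, 42 mm from 2.5 mm below
- neck_lug (a point): Tip of one of the neck's four outer lugs, on the tub's +x; the others are on +y, -x, -y. They reach 51 mm across, tops 4 mm and undersides 8 mm below the rim. Each spans about 18 degrees clockwise to 27 degrees counter-clockwise of its axis; gaps between of about 45 degrees. Bevelled underneath at the counter-clockwise end; a stop under the clockwise end
- cap: Outer shell of the tub's two-piece child-resistant cap: white, ribbed, 62 mm across, 28 mm high, standing open side down on the bench; about 80 g in all. Origin at the centre of its lower edge, z up. The shell spins freely on the inner cap hidden inside it, so its yaw says nothing of the inner cap's
- cap_top (a point): Centre of the shell's flat top, 28 mm above its lower edge. A spring holds the shell 3.5 mm up off the inner cap: it gives from 3 N and is fully down at 10 N. Only when it is pressed 1 mm or more do 6 dogs in its roof (60 degrees apart, 39 degrees of free play) mesh with the inner cap and turn it. It may be turned in several strokes: let go, turn the hand back, grip again
- inner: Inner cap inside the shell, hidden by it. Origin and z as the shell's while the spring is out (up to 3.5 mm higher in the shell when pressed). Locked: its lugs lie under the neck's lugs against the stops, its x axis along the tub's x or y, its origin 13 mm below the rim. At the stops the twist rises sharply above the rubbing (about 0.1 N m); each 0.1 N m there loads the lugs by 4 N
- inner_lug (a point): Tip of one of the inner cap's four lugs, on its +x (others +y, -x, -y): 8 mm wide, 4 mm high, 1 to 5 mm above its origin, 45 mm across from tip to facing tip. Resting on top of the neck's lugs the inner cap's origin is 5 mm below the rim; turned clockwise it drops through a gap, then passes under them to the stops
- seal (a point): Underside of the sprung sealing disc in the inner cap, 11.5 mm above its origin, 41 mm across. It lands on the rim and gives: 3 N to start, 7.5 N when the lugs can just pass under the neck's lugs, 15 N at the end of its 4 mm; so press 10 to 20 N while turning. Let go at the stops, it lifts the lugs against the neck's lugs and keeps the cap locked
- pot_lid: plain screw lid of a specimen pot, white, 43 mm across, 13 mm high, lying open side up; not the cap wanted here; leave it alone. Origin at the centre of its underside
- pot: open clear specimen pot, 40 mm across, 60 mm high; leave it alone. Origin at the centre of its underside
- oil_bottle: small amber dropper bottle, 28 mm across, 84 mm high; leave it alone. Origin at the centre of its underside
- slide_box: flat grey slide box 99 x 84 x 35 mm; leave it alone. Origin at the centre of its underside
- dishes: stack of three culture dishes, 90 mm across, 46 mm high; leave it alone. Origin at the centre of its underside
- marker: marker pen 132 mm long, 12 mm thick, lying on the bench along its own x; leave it alone. Origin under its middle
Mind the look-alikes: they are no part of the job. What is shaped like the cap but purple or turquoise is not meant.

How it is judged:
On the way:
1. the cap sits squarely on the neck (z of inner in the frame of tub below 0.123 m and horizontal distance between inner and tub below 0.004 m and angle between cap's own z axis and vertical below 0.1 rad), for 0.1 s.
At the end, for the whole second after the job is handed in: The inner cap's lugs lie under the tub's lugs and against their stops: its origin more than 12.2 mm below the rim (tub z under 113.8 mm), within 4 mm of the neck's axis, tilted less than 0.08 rad, its x axis within 0.10 rad of the tub's x or y axis; the cap released and at rest (z of inner in the frame of tub below 0.1138 m and horizontal distance between inner and tub below 0.004 m and angle between inner's own z axis and vertical below 0.08 rad and (angle between the x axis of inner and the x axis of tub, either way round below 0.1 rad or angle between the x axis of inner and the y axis of tub, either way round below 0.1 rad) and linear speed of cap below 0.01 m/s); the robot touches nothing.
It fails at once if the cap was forced: over 60 N between cap and tub (contact force between cap and tub above 60 N).
It fails at once if a bystander was shifted by over 25 mm (distance of any of pot_lid, pot, oil_bottle, slide_box, dishes, marker from where it was at the start of the episode above 0.025 m).
It also fails if it takes over 72 s, if anything falls off the work surface, if the arm or the gripper's body presses on something with over 40 N, if the wrist force passes 120 N, or if a joint passes its speed limit or range.

## Working session

There is one attempt and no reset: what is moved stays moved. The work goes in short steps, each a Python script; the robot and the scene stay as the last script left them, time stands still between calls to the robot, and variables do not carry over. Pictures are saved under pics/ and viewed, at most 10 in all, crops included, and the job is handed in when it is done.

```bash
mkdir -p pics; ls; python3 - <<'E'
from rig import *
import cv2,numpy as np
for n in("top","side"):
    p,d=camera(n); cv2.imwrite(f"pics/{n}0.png",p[:,:,::-1]); np.savez(f"pics/{n}0.npz",p=p,d=d)
    c=camera_params(n); print(n,c, (d>0).mean())
s=sense();print(s["time_s"],s["wrist_force"],s["tcp_rot"],s["finger_gap"])
E
```

```text
pics
top {'K': array([[519.70613172,   0.        , 330.44504032],
       [  0.        , 519.70613172, 240.71205051],
       [  0.        ,   0.        ,   1.        ]]), 'position': array([0.48977241, 0.03720353, 1.06575043]), 'rotation': array([[-0.01322677, -0.99331987,  0.11463285],
       [-0.99952424,  0.01632902,  0.0261658 ],
       [-0.02786285, -0.11423222, -0.99306327]])} 0.9957552083333333
side {'K': array([[435.35457357,   0.        , 327.57298371],
       [  0.        , 435.35457357, 230.10883815],
       [  0.        ,   0.        ,   1.        ]]), 'position': array([ 0.40140668, -0.67689585,  0.85146059]), 'rotation': array([[ 0.95064788, -0.2285887 ,  0.20979946],
       [-0.30980002, -0.66203685,  0.68244499],
       [-0.01710424, -0.71376076, -0.70018071]])} 0.9959830729166667
0.1 [-0.57138517 -0.624035   -0.34642827] [[-9.25370567e-01  3.79063235e-01 -6.14855864e-04]
 [ 3.79063729e-01  9.25369082e-01 -1.65887002e-03]
 [-5.98480322e-05 -1.76813905e-03 -9.99998435e-01]] 0.08553658159558185
```

View pics/top0.png

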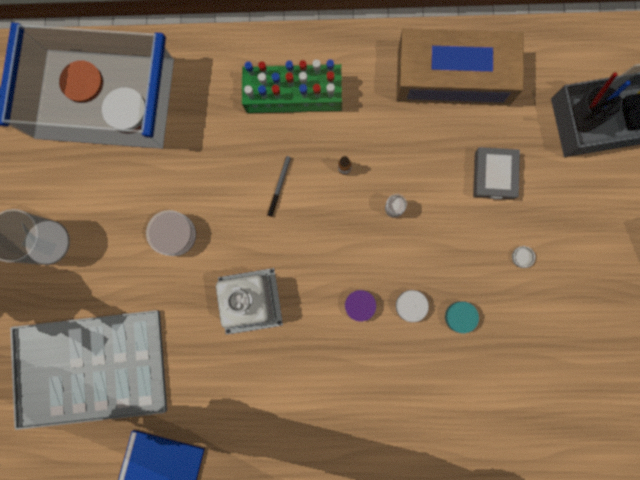

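View pics/side0.png

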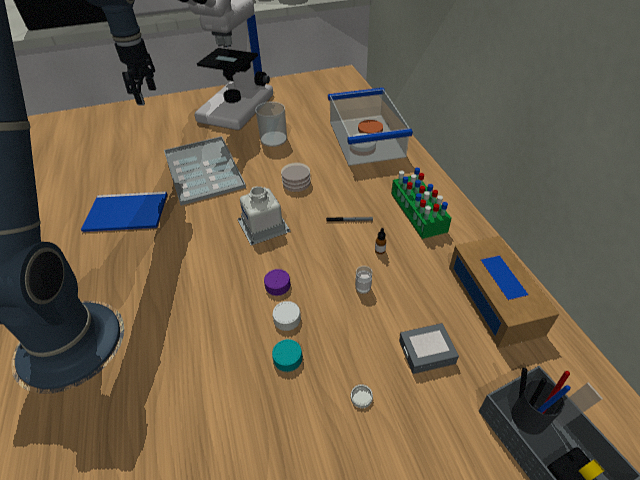

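The wanted white cap is at about (413,306) in the top view, between the purple (361,306) and teal (463,317) ones. The tub with its neck is at about (240,300). In the side view the cap is at (287,316) and the neck at (258,192).

```bash
cat > h.py <<'E'
from rig import *
import cv2,numpy as np
def cloud(n,d):
    c=camera_params(n);K=c["K"];v,u=np.indices(d.shape)
    P=np.stack([(u-K[0,2])/K[0,0]*d,(v-K[1,2])/K[1,1]*d,d],-1)
    return P@c["rotation"].T+c["position"]
def circ(xy):
    xy=np.asarray(xy); 
    A=np.c_[2*xy,np.ones(len(xy))];s=np.linalg.lstsq(A,(xy**2).sum(1),rcond=None)[0]
    return s[:2],np.sqrt(s[2]+s[0]**2+s[1]**2)
def onplane(n,uv,z):
    c=camera_params(n);r=np.c_[(np.asarray(uv,float)-c["K"][:2,2])/c["K"][0,0],np.ones(len(uv))]@c["rotation"].T
    return c["position"][:2]+r[:,:2]*((z-c["position"][2])/r[:,2])[:,None]
E
python3 - <<'E'
from h import *
for n,cap,tub in(("top",(413,306),(245,300)),("side",(287,316),(262,212))):
    f=np.load(f"pics/{n}0.npz");p,d=f["p"],f["d"];P=cloud(n,d)
    v,u=np.indices(d.shape)
    w=lambda c,r:(abs(u-c[0])<r)&(abs(v-c[1])<r)&(d>0)
    m=w(cap,24)&(P[...,2]>.022)&(P[...,2]<.036)&(p.min(-1)>120)&(p.max(-1)-p.min(-1).astype(int)<50)
    q=P[m];print(n,"cap top n",m.sum(),"z",np.median(q[:,2]),"mean",q.mean(0),cv2.minEnclosingCircle(q[:,:2].astype(np.float32)))
    k=max(cv2.findContours(m.astype(np.uint8),0,1)[0],key=len)[:,0]
    print("   contour on z=.028",circ(onplane(n,k,.028)))
    m=w(tub,45)&(P[...,2]>.112)&(P[...,2]<.140);q=P[m]
    print("rim n",m.sum(),"z",np.percentile(q[:,2],[10,50,90]),cv2.minEnclosingCircle(q[:,:2].astype(np.float32)),q.mean(0))
    m=w(tub,45)&(P[...,2]>.06)&(P[...,2]<.112);q=P[m]
    print("body",m.sum(),np.percentile(q[:,2],[10,50,90]),cv2.minAreaRect((q[:,:2]*1000).astype(np.float32)))
    m=w(tub,45)&(P[...,2]>.012)&(P[...,2]<.2);q=P[m]
    print("holder",cv2.minAreaRect((q[:,:2]*1000).astype(np.float32)))
    m=w(tub,60)&(P[...,2]<.004);print("bench z",np.median(P[m][:,2]))
f=np.load("pics/top0.npz")["p"][255:350,190:300];g=np.load("pics/side0.npz")["p"][175:250,225:300]
a=cv2.resize(f,(440,380),interpolation=2);b=cv2.resize(g,(360,360),interpolation=2)
c=np.zeros((380,800,3),np.uint8);c[:,:440]=a;c[:360,440:]=b;cv2.imwrite("pics/tub.png",c[:,:,::-1])
E
```

```text
top cap top n 770 z 0.026883248457388098 mean [ 0.47800927 -0.0951001   0.02681512] ((0.4780138432979584, -0.09541216492652893), 0.031029092147946358)
   contour on z=.028 (array([ 0.47814523, -0.09490136]), np.float64(0.03003836093676177))
rim n 288 z [0.11835547 0.12227146 0.1255145 ] ((0.491955429315567, 0.23208768665790558), 0.02591685764491558) [0.49243748 0.23182045 0.12189727]
body 2103 [0.08616141 0.09460291 0.10202839] ((492.1920471191406, 231.37351989746094), (92.22471618652344, 92.01593017578125), 8.719799995422363)
holder ((492.4491882324219, 230.02452087402344), (96.9677734375, 94.76312255859375), 8.656000137329102)
bench z -0.0009424757636302683
side cap top n 468 z 0.026644965846284563 mean [ 0.47597846 -0.09571518  0.02666465] ((0.47704726457595825, -0.09528551250696182), 0.03162343427538872)
   contour on z=.028 (array([ 0.47598389, -0.09630377]), np.float64(0.029328231928446045))
rim n 162 z [0.11444704 0.12052904 0.12450913] ((0.49006766080856323, 0.23141220211982727), 0.02639113739132881) [0.4901616  0.22918061 0.12001296]
body 912 [0.06896438 0.09122923 0.10152026] ((488.8584289550781, 230.05950927734375), (91.51395416259766, 95.53944396972656), 9.828927993774414)
holder ((489.3907470703125, 335.269775390625), (302.35955810546875, 250.35316467285156), 54.97855758666992)
bench z -0.001430230569268054
```

View pics/tub.png

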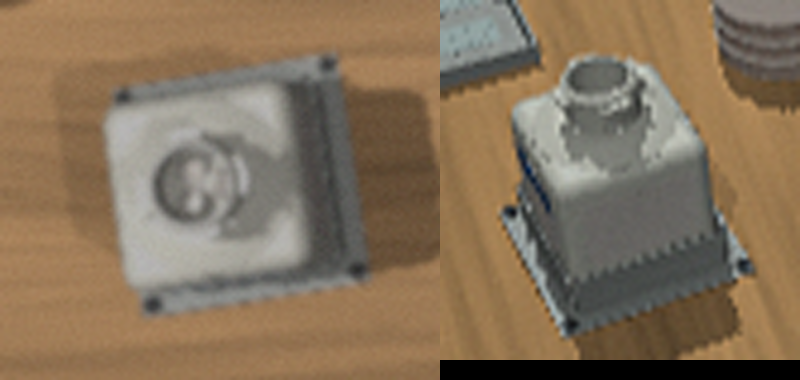

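The crop shows the tub square, turned about 8.7°, with the lugged neck upright. Both views agree on the rim's offset from the cap: about (0.014, 0.327). I'll centre the cap by gripping it along two directions, then use that offset.

```bash
cat >> h.py <<'E'
def R(a):  # tool down, closing axis y at world angle a (rad)
    y=np.array([np.cos(a),np.sin(a),0]);z=np.array([0,0,-1.]);return np.column_stack([np.cross(y,z),y,z])
def st(t=""):
    s=sense();print(t,"t%.1f"%s["time_s"],"p",np.round(s["position"],4),"j7 %.2f"%s["joint_pos"][6],"F",np.round(s["wrist_force"],1),"Mz %.3f"%s["ft_torque"][2],"gap %.4f"%s["finger_gap"],"gf %.0f"%s["gripper_force"]);return s
E
python3 - <<'E'
from h import *
for nm,p in(("cap",[.477,-.0955,.029]),("tub",[.491,.2317,.16])):
    for a in(0,45,90,135,180,225,270,315):
        q=inverse_kinematics(p,R(np.radians(a)));print(nm,a,None if q is None else np.round(q,2))
movep([.477,-.0955,.13],R(np.pi)if 0 else R(0)); s=st("above")
E
```

```text
cap 0 [-0.28  0.55  0.5   2.18 -0.52  0.53  0.61]
cap 45 [-0.24  0.54  0.44  2.17 -0.46  0.52  1.34]
cap 90 [-0.07  0.51  0.22  2.16 -0.24  0.49  1.91]
cap 135 [ 0.07  0.5   0.05  2.16 -0.05  0.48  2.52]
cap 180 [-0.56  0.7   0.91  2.19 -0.92  0.7  -2.14]
cap 225 [-0.56  0.7   0.91  2.19 -0.92  0.7  -1.36]
cap 270 [-0.33  0.57  0.57  2.18 -0.59  0.55 -0.89]
cap 315 [-0.31  0.56  0.54  2.18 -0.57  0.54 -0.13]
tub 0 [-0.79  0.37  0.34  1.96 -0.16  0.83 -0.36]
tub 45 [-0.66  0.36  0.18  1.96 -0.09  0.83  0.35]
tub 90 [-0.54  0.36  0.03  1.95 -0.01  0.83  1.07]
tub 135 [-0.41  0.37 -0.14  1.94  0.07  0.84  1.78]
tub 180 [-0.28  0.38 -0.3   1.93  0.15  0.85  2.49]
tub 225 [-1.31  0.6   1.12  1.99 -0.66  0.97 -2.22]
tub 270 [-0.99  0.41  0.6   1.97 -0.3   0.85 -1.79]
tub 315 [-0.87  0.38  0.45  1.97 -0.22  0.84 -1.09]
above t2.8 p [ 0.4775 -0.0946  0.13  ] j7 0.50 F [ 0.8  0.2 -0.2] Mz 0.054 gap 0.0852 gf 0
```

```bash
python3 - <<'E'
from h import *
st("before")
b=move_l([.477,-.0955,.029],R(0),feed=.08,until_force=8);st(b)
command_gripper(.05,25);s1=st("grip x")
command_gripper(.078);move_l([s1["position"][0],-.0955,.075],feed=.15)
movep([s1["position"][0],-.0955,.075],R(np.pi/2));st("turned")
b=move_l([s1["position"][0],-.0955,.029],R(np.pi/2),feed=.08,until_force=8);st(b)
command_gripper(.05,60);st("grip y")
p,d=camera("side");cv2.imwrite("pics/grip.png",cv2.resize(p[200:400,190:400],None,fx=2.5,fy=2.5)[:,:,::-1])
E
```

```text
before t2.8 p [ 0.4775 -0.0946  0.13  ] j7 0.50 F [ 0.8  0.2 -0.2] Mz 0.054 gap 0.0852 gf 0
False t4.2 p [ 0.4774 -0.0956  0.0294] j7 0.67 F [ 0.  -0.1  0.1] Mz -0.048 gap 0.0855 gf 0
grip x t4.6 p [ 0.4773 -0.0955  0.0296] j7 0.67 F [-1.8  0.2  4.9] Mz 0.047 gap 0.0614 gf 27
turned t6.5 p [ 0.4768 -0.0955  0.0744] j7 1.83 F [ 0.5 -0.3 -0.4] Mz 0.016 gap 0.0778 gf 0
False t7.2 p [ 0.4775 -0.0956  0.029 ] j7 1.86 F [ 0.5 -0.2  0.4] Mz -0.054 gap 0.0777 gf 0
grip y t7.5 p [ 0.4778 -0.0956  0.0301] j7 1.86 F [-1.2  0.7  5.7] Mz -0.025 gap 0.0608 gf 64
```

View pics/grip.png

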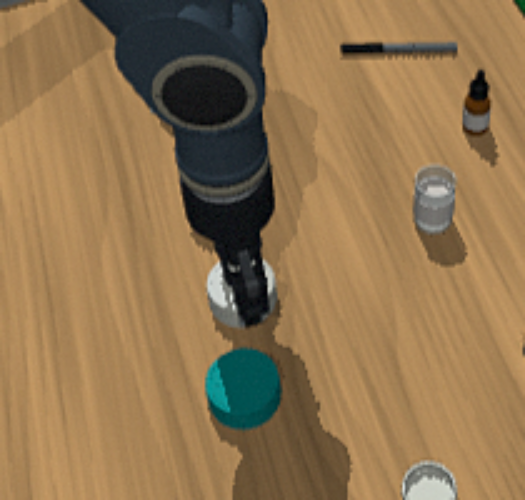

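The cap is gripped between the pads and the teal neighbour is untouched. Lifting it and carrying it over the neck.

```bash
python3 - <<'E'
from h import *
move_l([.4778,-.0956,.2],feed=.2);st("lift")
movep([.4912,.2314,.2],R(np.radians(170)));st("above")
move_l([.4912,.2314,.165],R(np.radians(170)),feed=.1);sleep(.2);s=st("low");print(np.round(s["tcp_rot"],3),np.round(s["joint_pos"],2))
for n in("top","side"):
    p,d=camera(n);np.savez(f"pics/{n}1.npz",p=p,d=d)
    c=[p[250:350,190:300],p[140:260,190:330]][n=="side"]
    cv2.imwrite(f"pics/place_{n}.png",cv2.resize(c,None,fx=5,fy=5,interpolation=2)[:,:,::-1])
E
```

```text
lift t8.6 p [ 0.477  -0.0954  0.1991] j7 1.76 F [-0.2 -0.9 -2.1] Mz -0.022 gap 0.0604 gf 65
above t9.8 p [0.4917 0.2295 0.1996] j7 2.40 F [-1.3 -0.7 -1.6] Mz -0.021 gap 0.0603 gf 65
low t10.5 p [0.4917 0.2316 0.1658] j7 2.39 F [-0.5 -0.2 -2. ] Mz -0.032 gap 0.0604 gf 65
[[-0.174 -0.985  0.001]
 [-0.985  0.174  0.001]
 [-0.001 -0.001 -1.   ]] [-0.42  0.36 -0.13  1.94  0.06  0.85  2.39]
```

View pics/place_side.png

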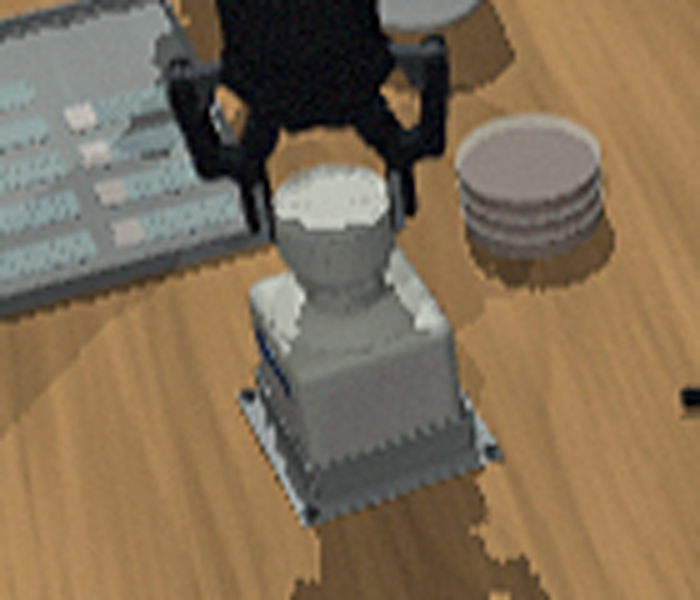

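The cap hangs level over the neck (cap top at about (332,195) in the crop, neck below it). I'll check the offset in the side depth, then lower until contact.

```bash
python3 - <<'E'
from h import *
f=np.load("pics/side1.npz");p,d=f["p"],f["d"];P=cloud("side",d)
v,u=np.indices(d.shape);m=(abs(u-256)<18)&(abs(v-180)<14)&(P[...,2]>.15)&(P[...,2]<.175)&(p.min(-1)>110)
q=P[m];print(m.sum(),np.median(q,0),cv2.minEnclosingCircle(q[:,:2].astype(np.float32)))
E
python3 - <<'E'
from h import *
s0=st("pre")
b=move_l([.4912,.2314,.142],R(np.radians(170)),feed=.02,until_force=6);st(b);sleep(.2);st()
E
```

```text
233 [0.4915265  0.23310254 0.16195324] ((0.49087637662887573, 0.2321421056985855), 0.03057435154914856)
pre t10.6 p [0.4915 0.2316 0.1656] j7 2.39 F [ 0.7 -0.1 -1.5] Mz -0.014 gap 0.0603 gf 65
True t11.8 p [0.4915 0.232  0.1428] j7 2.39 F [ 0.4 -0.3  5.6] Mz 0.045 gap 0.0605 gf 67
 t12.0 p [0.4915 0.232  0.1427] j7 2.39 F [-0.7 -1.1  6.1] Mz -0.059 gap 0.0606 gf 67
```

Contact at 13 mm below the rim, so the cap is on the neck. Next I'll lower the grip force, press to about 13 N and begin turning in small steps.

```bash
cat >> h.py <<'E'
XY=[.4912,.2314]; BASE=-1.8
def read(n=4):
    F=[];M=[]
    for _ in range(n):
        s=sense();F.append(s["wrist_force"]);M.append(s["ft_torque"]);sleep(.01)
    return np.mean(F,0),np.mean(M,0),s
def turn(a,z,a_end,step=3,target=14,mz=.3,xy=XY,quiet=3):
    i=0
    while a>a_end:
        a-=step
        move_l([*xy,z],R(np.radians(a)),feed=.02)
        F,M,s=read(); f=F[2]-BASE
        i+=1
        if i%quiet==0 or abs(M[2])>mz: print("a %.0f z %.4f pz %.4f f %.1f Fxy %s Mz %.3f t %.1f j7 %.2f"%(a,z,s["position"][2],f,np.round(F[:2],1),M[2],s["time_s"],s["joint_pos"][6]))
        if abs(M[2])>mz: print("STOP");break
        z-=float(np.clip((target-f)*.0003,-.001,.001))
    return a,z
E
python3 - <<'E'
from h import *
command_gripper(.05,38)
z=sense()["position"][2]
for i in range(8):
    move_l([*XY,z],R(np.radians(170)),feed=.02);F,M,s=read();f=F[2]-BASE
    print("z %.4f pz %.4f f %.1f Mz %.3f t%.1f"%(z,s["position"][2],f,M[2],s["time_s"]))
    if f>12.5:break
    z-=float(np.clip((14-f)*.0003,-.001,.001))
print(turn(170,z,150,step=2,quiet=1))
st()
E
```

```text
z 0.1426 pz 0.1429 f 5.8 Mz -0.011 t12.5
z 0.1416 pz 0.1419 f 7.9 Mz 0.010 t12.7
z 0.1406 pz 0.1411 f 8.4 Mz -0.016 t13.0
z 0.1396 pz 0.1402 f 9.5 Mz 0.043 t13.3
z 0.1386 pz 0.1394 f 11.0 Mz 0.004 t13.6
z 0.1377 pz 0.1386 f 11.6 Mz -0.015 t13.9
z 0.1370 pz 0.1381 f 12.7 Mz -0.023 t14.2
a 168 z 0.1370 pz 0.1381 f 12.9 Fxy [-1.8  0.7] Mz -0.008 t 14.4 j7 2.35
a 166 z 0.1367 pz 0.1379 f 13.3 Fxy [-2.1  0.4] Mz -0.032 t 14.7 j7 2.32
a 164 z 0.1365 pz 0.1378 f 14.3 Fxy [-2.   0.4] Mz 0.009 t 15.0 j7 2.29
a 162 z 0.1365 pz 0.1378 f 14.1 Fxy [-1.9  0.6] Mz 0.018 t 15.3 j7 2.26
a 160 z 0.1366 pz 0.1378 f 13.8 Fxy [-2.2 -0.2] Mz -0.001 t 15.6 j7 2.23
a 158 z 0.1365 pz 0.1378 f 13.9 Fxy [-1.9  0.3] Mz 0.017 t 15.9 j7 2.20
a 156 z 0.1365 pz 0.1378 f 14.0 Fxy [-2.2  0.3] Mz 0.018 t 16.1 j7 2.17
a 154 z 0.1365 pz 0.1378 f 13.9 Fxy [-2.2  0.9] Mz -0.008 t 16.4 j7 2.14
a 152 z 0.1365 pz 0.1378 f 14.3 Fxy [-2.   0.7] Mz 0.004 t 16.7 j7 2.11
a 150 z 0.1366 pz 0.1378 f 13.7 Fxy [-1.5  0.2] Mz 0.002 t 17.0 j7 2.08
(150, np.float64(0.13646031556687166))
 t17.0 p [0.4916 0.2319 0.1378] j7 2.08 F [-1.9 -0.4 12.4] Mz -0.021 gap 0.0603 gf 68
```

```bash
python3 - <<'E'
from h import *
command_gripper(.057,28);s=st("regrip")
print(a:=turn(150,.1365,100,step=2,mz=.08,quiet=4))
st()
E
```

```text
regrip t17.2 p [0.4917 0.2319 0.1378] j7 2.08 F [-1.9  0.6 11.7] Mz -0.009 gap 0.0602 gf 68
a 142 z 0.1365 pz 0.1378 f 13.9 Fxy [-1.4  0.4] Mz 0.001 t 18.3 j7 1.95
a 134 z 0.1364 pz 0.1377 f 13.9 Fxy [-1.8  0.3] Mz 0.083 t 19.5 j7 1.83
STOP
(134, 0.13638811020221664)
 t19.5 p [0.4918 0.2319 0.1377] j7 1.83 F [-2.   0.4 12.7] Mz 0.100 gap 0.0599 gf 68
```

The dogs have meshed (Mz about 0.09). I'll regrip at a low force so that slipping limits the twist, then continue in finer steps.

```bash
python3 - <<'E'
from h import *
command_gripper(.070);move_l([*XY,.1445],R(np.radians(134)),feed=.05)
command_gripper(.05,25);st("regrip")
z=.1445
for i in range(9):
    z-=.001 
    move_l([*XY,z],R(np.radians(134)),feed=.03);F,M,s=read(2)
    if F[2]-BASE>12.5:break
print("z %.4f pz %.4f f %.1f Mz %.3f"%(z,s["position"][2],F[2]-BASE,M[2]))
print(turn(134,z,131,step=.7,mz=.22,quiet=1))
st()
E
```

```text
regrip t20.3 p [0.4913 0.2314 0.1447] j7 1.83 F [-0.3 -0.6  3.1] Mz -0.024 gap 0.0611 gf 29
z 0.1365 pz 0.1378 f 14.1 Mz 0.003
a 133 z 0.1365 pz 0.1378 f 14.6 Fxy [-2.9 -2.4] Mz 0.056 t 22.7 j7 1.82
a 133 z 0.1367 pz 0.1379 f 13.9 Fxy [-2.8 -2. ] Mz 0.096 t 23.0 j7 1.81
a 132 z 0.1367 pz 0.1379 f 14.4 Fxy [-3.2 -1.8] Mz 0.082 t 23.2 j7 1.80
a 131 z 0.1368 pz 0.1380 f 13.5 Fxy [-3.3 -2. ] Mz 0.090 t 23.5 j7 1.79
a 131 z 0.1366 pz 0.1379 f 14.0 Fxy [-3.  -2.4] Mz 0.098 t 23.8 j7 1.78
(130.50000000000006, 0.13663877411062983)
 t23.8 p [0.4915 0.2316 0.1379] j7 1.78 F [-2.7 -2.  12.1] Mz 0.077 gap 0.0614 gf 29
```

```bash
python3 - <<'E'
from h import *
print(turn(130.5,.13664,50,step=.8,mz=.22,quiet=8))
st()
E
```

```text
a 124 z 0.1366 pz 0.1381 f 13.6 Fxy [-2.6 -1.4] Mz 0.104 t 26.1 j7 1.68
a 118 z 0.1363 pz 0.1379 f 13.9 Fxy [-1.8 -1. ] Mz 0.127 t 28.4 j7 1.58
a 111 z 0.1362 pz 0.1379 f 14.2 Fxy [-2.  -0.6] Mz 0.120 t 30.6 j7 1.48
a 105 z 0.1363 pz 0.1380 f 13.7 Fxy [-2.3 -0.3] Mz 0.133 t 32.9 j7 1.39
a 99 z 0.1363 pz 0.1381 f 13.7 Fxy [-1.5 -0.2] Mz 0.115 t 35.1 j7 1.29
a 92 z 0.1363 pz 0.1380 f 13.5 Fxy [-1.4 -0.6] Mz 0.111 t 37.4 j7 1.19
a 86 z 0.1364 pz 0.1380 f 14.3 Fxy [-2.3 -0.4] Mz 0.112 t 39.7 j7 1.09
a 79 z 0.1364 pz 0.1380 f 14.6 Fxy [-2.2 -0.2] Mz 0.117 t 42.0 j7 1.00
a 74 z 0.1367 pz 0.1381 f 14.1 Fxy [-2.8 -0.5] Mz 0.269 t 43.9 j7 0.91
STOP
(73.70000000000016, 0.1366511029322715)
 t43.9 p [0.4918 0.2323 0.1381] j7 0.91 F [-2.1  0.4 12.4] Mz 0.310 gap 0.0616 gf 29
```

```bash
python3 - <<'E'
from h import *
a,z=turn(73.7,.1366,72.8,step=.5,mz=.4,quiet=1)
sleep(.1);st()
command_gripper(.08);st("open")
move_l([*XY,.20],feed=.1);move_l([*XY,.32],feed=.25);st("up")
movep([.35,.05,.35],R(np.radians(60)));st("away")
for n in("top","side"):
    p,d=camera(n);np.savez(f"pics/{n}2.npz",p=p,d=d)
    P=cloud(n,d);v,u=np.indices(d.shape);c={"top":(240,300),"side":(258,195)}[n]
    m=(abs(u-c[0])<30)&(abs(v-c[1])<30)&(P[...,2]>.13)&(P[...,2]<.16);q=P[m]
    if len(q): print(n,m.sum(),np.median(q,0),cv2.minEnclosingCircle(q[:,:2].astype(np.float32)),np.linalg.lstsq(np.c_[q[:,:2],np.ones(len(q))],q[:,2],rcond=None)[0])
cv2.imwrite("pics/end.png",cv2.resize(p[100:340,150:450],None,fx=2.5,fy=2.5)[:,:,::-1])
E
```

```text
a 73 z 0.1366 pz 0.1380 f 14.6 Fxy [-2.6 -0.1] Mz 0.351 t 44.2 j7 0.91
a 73 z 0.1368 pz 0.1381 f 13.9 Fxy [-2.9  0.1] Mz 0.353 t 44.5 j7 0.90
 t44.6 p [0.4915 0.2324 0.1381] j7 0.90 F [-3.   0.4 11.8] Mz 0.380 gap 0.0612 gf 29
open t44.9 p [0.4909 0.2312 0.1362] j7 0.90 F [0.3 0.  0. ] Mz 0.082 gap 0.0798 gf 0
up t46.4 p [0.4906 0.2312 0.3189] j7 0.82 F [-1.  -0.4 -0.6] Mz -0.043 gap 0.0802 gf 0
away t47.3 p [0.3505 0.0509 0.3498] j7 0.67 F [ 0.2  0.5 -0.8] Mz -0.011 gap 0.0800 gf 0
top 982 [0.49310755 0.23020885 0.14003552] ((0.4931167662143707, 0.23083224892616272), 0.03180105611681938) [-0.00296157  0.02537667  0.13546299]
side 336 [0.49063375 0.22461917 0.13930374] ((0.49125799536705017, 0.22989784181118011), 0.03338942676782608) [0.00141804 0.05078318 0.12662577]
```

View pics/end.png

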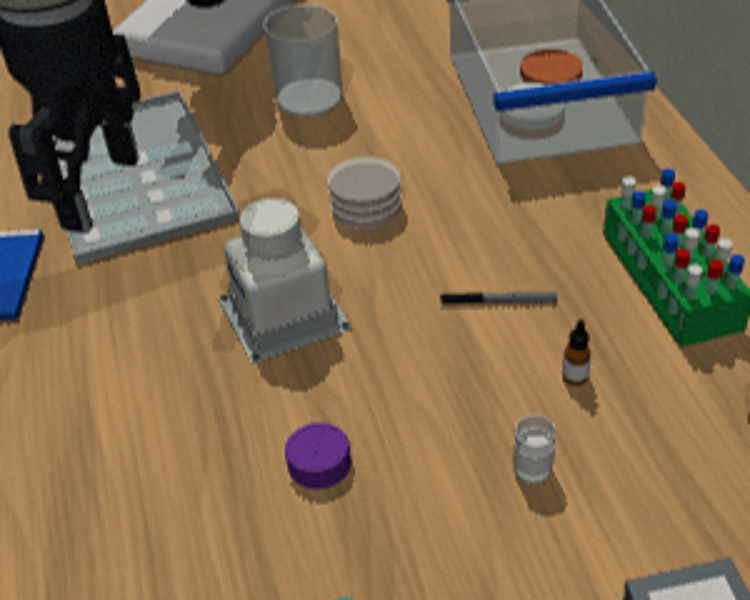

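The picture shows the cap sitting level on the neck at about (270,222), and the bystanders haven't moved. The camera puts the cap top at about 0.141 m after its 1 mm bias, so the inner cap is about 13 mm below the rim. The twist also rose from 0.12 to 0.35 N m at the stops, so I'm handing in.

```bash
python3 -c "
from rig import *
print(finish_job())"
```

```text
the job is handed in; nothing more can be done
None
```

The job is handed in: the cap was pressed at about 14 N and turned clockwise until the twist rose to about 0.38 N m at the stops, then released. The inner cap measured about 13 mm below the rim, which matches locked, but hand-in returned no verdict. No bystander appeared to have moved.

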